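# Refit the mixer's push-knob and hold it pressed

### The arm

A 6-joint arm with a two-finger parallel gripper is mounted at the origin on the work surface. World frame = base frame: x ahead of the robot, y to its left, z up, the work surface at z = 0. Lengths are in m, angles in rad, forces in N, time in s.
With the tool pointing down it reaches from about 0.35 to 0.775 m from the base axis. Payload 7.3 kg.
Tool frame: the origin (TCP) lies midway between the tips of the shut fingers; the grasp point (between the pads) lies grasp_offset behind it (grasp_offset is the distance from the TCP to the grasp point, in m); z points along the fingers, y is the line along which they close (so a half turn about z gives the same grasp; the last joint's range is limited). The gripper opens to 92 mm and grips with 3 to 60 N. Pads are 19 mm wide; open, the fingers measure 130 mm over their backs; the gripper's body (75 mm by 190 mm) begins 47 mm behind the grasp point.
Start: joints at [0.98, 0.342, 1.524, -0, 1.275, -0.146], TCP at [0.226, 0.474, 0.227] pointing down, gripper open.
Joint ranges: [-2.53, 2.53], [-0.77, 2.02], [0.04, 2.7], [-1, 4.14], [0.28, 2.66], [-3.11, 3.11]. Speed limits (rad/s): [2.57, 2.57, 3.14, 3.14, 3.14, 3.14].

### API

Orientations are given as [roll, pitch, yaw] about the fixed x, y, z axes, in that order (R = Rz(yaw) Ry(pitch) Rx(roll)).
In Python, from cell import * gives the robot as it stands.
- The arm moves only by the tool step_arm, never from a script. Its argument "plan" is a list of rows, each a list of 5 numbers: the closure, from -1 (fully open) to 1 (shut), then the shift along the tool's x, y, z in m, then the turn about the tool's z in rad. In form: [[hand, x, y, z, twist], ...]. A call has 1 to 20 rows; each row is the pose to reach, as a shift and turn from the pose commanded when the call began, along the tool's axes at that moment; what a row does not reach only later rows make up. A row lasts 1/8 s, in which the tool goes at most 62.5 mm and 10.7 degrees, less where a joint would pass 70% of its speed; a pose out of reach is approached as far as the arm can. A call with a gripper value outside its range is refused whole. The fingers move at their own pace and stop on an object; "grip_force" is the grip in N (left out, the last holds). Time passes only in rows, so rows that repeat a pose let the fingers close. It gives the time, the measured TCP pose, the force, the opening and the grip force at its end, in the units of the state.
- observe(): the state, without advancing time (a new reading comes with each control period).
- read_camera(name): name is "scene" or "top"; returns a dict with "img" (420x560x3 uint8, red, green, blue), "range_z" (420x560 float32, m along the optical axis (not along the pixel's ray), 0 where there is no reading), "fx", "fy", "cx", "cy" (pixels), "R" (3x3) and "t" (3): a world point X has camera coordinates R X + t. Camera axes: x right, y down, z forward; pixel columns grow to the right and rows downward; lengths in m; the calibration is good to about 2 mm. A picture is of the moment at which its call begins.
- hand_in(): hands the job in; it is judged then, once.
The state is a dict: "time": time; "qpos": joint angles; "qvel": joint speeds; "joint_efforts": joint torques, N m; "tool_pos": TCP position; "tool_rot": TCP orientation; "contact_force": force on the tool from outside, world axes, zero at the start; "torque": the same for the moment, N m; "opening": finger opening in m; "grip_force": force on a finger pad.
Only numpy, scipy, OpenCV 4.12 (cv2) and the standard library are available. Lean on these libraries where they do the work, as an engineer would, in place of code of your own. Each camera call takes 0.05 s, during which the arm holds its last target. There are 200 camera calls.

### The job

In the games room the big knob has come off the party mixer. First swing the lamp head well clear of the mixer's bare shaft, to either side, at least 13 cm away from above it, then take the loose knob, turn it so that its D-shaped bore matches the flat on the shaft, and push it fully home. Press knob and shaft down against the spring, nearly to the stop, and finish like that: do not let go, the program ends with the gripper still holding the knob pressed down. Leave the chalk, the mug and the jar where they are.

Things in the scene. Friction and masses are not known exactly. Their poses are not given: they have to be found in the camera images.
- mixer: audio mixer fixed on the sideboard: a box 224 mm (x) by 220 mm (y), top panel 56 mm above the work surface (wooden side cheeks 59 mm), origin at the centre of its underside. Its bare shaft stands 50 mm to -x of the centre, in a ring of white ticks; five small round knobs and four fader caps, all fixed and at most 15 mm tall, fill the far half (+x)
- shaft_top (a point): top centre of the bare aluminium D-shaft, which points straight up; 77 mm above the work surface when not pressed. Shaft 15 mm in diameter with one flat 2.5 mm from its axis; tip chamfered 2 mm. The point's x axis points out of the flat, level; z is up. It turns and sinks with the shaft
- shaft (a joint): turning of the D-shaft (rad), counter-clockwise from above is positive; at 0 the flat faces the mixer's +x (away from the robot). It stays where it is and turns with slight friction (0.02 N m), range -1.6 to 1.6
- push (a joint): how far the shaft is pressed down (m): 0 free, 0.007 at the stop. Spring return: 2 N starts it, 9 N holds it at the stop
- knob: loose black knob standing upright on the sideboard, bore down; origin at the centre of its underside, z up. Round skirt 46 mm across, 18 mm tall; on top a grip bar 14 mm wide, from 18 to 38 mm above the underside, along x from -18 to +22 mm, with a pointed nose and white line at its +x end (sides parallel up to +12 mm). Mass about 60 g
- knob_bore (a point): centre of the mouth of the knob's D-shaped bore, at the knob's origin. Bore 17 mm in diameter, 14 mm deep, mouth countersunk, its flat 3.4 mm from the axis on the knob's +x side (under the pointer). It fits one way only: knob x along shaft_top x. Fully home, it is 14 mm below shaft_top: 7 mm above the panel, or just above it when the shaft is pressed to its stop
- knob_nose (a point): tip of the pointed nose of the knob's grip bar, at the bar's top: 22.5 mm along the knob's +x, 38 mm above its underside
- lamp_arm (a joint): turning of the lamp's level arm about its post (rad), counter-clockwise from above is positive, range -1.5 to 1.5; at 0 the arm points from the post to the lamp's -x (towards the robot, over the mixer). Stiff hinge (0.2 N m): it stays where it is left
- lamp_hinge (a point): on the vertical axis of the lamp's fixed post, 235 mm above the work surface, beyond the mixer. The lamp's round foot is 120 mm across
- lamp_stem (a point): top of the lamp head's grip stem: an upright round steel pin 14 mm thick that stands 35 mm above the head (its top 276 mm above the work surface), 270 mm from the post's axis. Below it the white conical lamp head, 90 mm across at its lower rim, reaches down to 164 mm above the work surface; the arm is a 10 mm rod at 234 mm from post to head
- chalk: blue cue-chalk block, 23 x 23 x 22 mm, loose, origin at the centre of its underside; leave alone
- mug: white mug, 80 mm across, 90 mm tall, handle at its +y, loose, origin at the centre of its underside; leave alone
- jar: closed glass jar, 70 mm across, 100 mm tall, loose, origin at the centre of its underside; leave alone
Not all that is in view belongs to the job. Of the things that look like the knob, take the one that is farthest to the robot's right at the start.

How it is judged:
On the way, in this order (a step that is already met when the one before it is completed fails the run):
1. the lamp head is swung clear of the shaft (over 130 mm away, seen from above) (horizontal distance between lamp_stem and shaft_top above 0.13 m), for 0.2 s.
2. the knob is home on the D-shaft, its pointer over the flat (z of knob in the frame of shaft_top below -0.0115 m and horizontal distance between knob and shaft_top below 0.003 m and angle between the x axis of knob and the x axis of shaft_top, either way round below 0.35 rad and x of knob_nose in the frame of shaft_top above 0.015 m), for 0.1 s.
At the end, for the whole second after the job is handed in: Lamp head over 130 mm from the shaft seen from above; knob keyed on the D-shaft, its underside at least 11.5 mm below the shaft's top (home is 14 mm), pointer over the flat within 20 degrees, within 3 mm of its axis; gripper still on the knob (over 2 N), shaft held pressed over 4.5 of its 7 mm (all of step 2 and horizontal distance between lamp_stem and shaft_top above 0.13 m and value of joint push above 0.0045 m and contact force between the fingers and knob above 2 N); the arm keeps its last pose, push and grip.
It fails at once if the chalk is displaced by more than 30 mm (distance of chalk from where it was at the start of the episode above 0.03 m).
It fails at once if the mug is displaced by more than 30 mm (distance of mug from where it was at the start of the episode above 0.03 m).
It fails at once if the jar is displaced by more than 30 mm (distance of jar from where it was at the start of the episode above 0.03 m).
It also fails if it takes over 59 s, if anything falls off the work surface, if the arm or the gripper's body presses on something with over 40 N, if the wrist force passes 120 N, or if a joint passes its speed limit or range.

## Working session

There is one attempt and no reset: what is moved stays moved. The work goes in short steps, Python scripts to look and compute and a tool call to move; the robot and the scene stay as the last step left them, time stands still between calls to the robot, and variables do not carry over. Pictures are saved under pics/ and viewed, at most 10 in all, crops included, and the job is handed in when it is done.

Besides the shell and the picture viewer there is one more tool, called after ">>>" by a JSON object that holds its "op" and its "data", one argument or row to a line. step_arm: Moves the arm, as the interface text tells. Its arguments: {"type":"object","properties":{"plan":{"type":"array","items":{"type":"array","items":{"type":"number"}}},"grip_force":{"type":"number"}},"required":["plan"]}

```bash
ls; mkdir -p pics; cat > h.py <<'E'
from cell import *
import numpy as np, cv2
def cam(n):
    c=read_camera(n); return c
def save(c,name,crop=None,s=1):
    im=c["img"][:,:,::-1]
    if crop: a,b,d,e=crop; im=im[b:e,a:d]
    cv2.imwrite("pics/"+name,cv2.resize(im,None,fx=s,fy=s,interpolation=cv2.INTER_CUBIC))
def ray(c,u,v):
    d=np.array([(u-c["cx"])/c["fx"],(v-c["cy"])/c["fy"],1.]); R=np.array(c["R"]);return -R.T@np.array(c["t"]),R.T@d
def onplane(c,u,v,z):
    o,d=ray(c,u,v); return o+d*(z-o[2])/d[2]
def pts(c):
    z=c["range_z"];v,u=np.mgrid[:z.shape[0],:z.shape[1]]
    P=np.stack([(u-c["cx"])/c["fx"]*z,(v-c["cy"])/c["fy"]*z,z],-1)
    W=(P-np.array(c["t"]))@np.array(c["R"]); W[z<=0]=np.nan; return W
def proj(c,X):
    p=np.array(c["R"])@np.array(X)+np.array(c["t"]); return p[0]/p[2]*c["fx"]+c["cx"],p[1]/p[2]*c["fy"]+c["cy"]
E
python3 - <<'E'
from h import *
s=observe();print(s)
for n in("scene","top"):
    c=cam(n);save(c,n+"0.png");print(n,c["fx"],c["R"],c["t"],ray(c,280,210))
E
```

```text
pics
{'time': 0.0, 'qpos': array([ 9.80007741e-01,  3.42727630e-01,  1.52500507e+00,  3.68725960e-05,
        1.27540707e+00, -1.45996169e-01]), 'qvel': array([-0.0008528 , -0.00172667, -0.00064979,  0.00018441, -0.00066984,
       -0.00272289]), 'joint_efforts': array([-4.10248185e-05, -4.31236124e+01, -2.44217938e+01,  7.16508483e-02,
        5.60653768e-02, -1.59213514e-04]), 'tool_pos': array([0.22563299, 0.47359456, 0.22604659]), 'tool_rot': array([-3.14006713e+00, -2.59954590e-04,  2.69678928e+00]), 'contact_force': array([-0.11714404, -0.2270214 ,  0.83201227]), 'torque': array([-0.04035741,  0.02558065, -0.00719212]), 'grip_force': 0.0, 'opening': 0.0920225961301295}
scene 502.44290395248055 [[ 0.72618792  0.6872117   0.01977856]
 [ 0.49892555 -0.50699353 -0.70287329]
 [-0.47299515  0.52028612 -0.71104005]] [-0.47976541 -0.17613229  1.36621542] (array([ 1.08249   , -0.47042045,  0.85712426]), array([-0.47238288,  0.52197245, -0.7102134 ]))
top 481.2293626902838 [[-0.00396293 -0.99990763 -0.01300136]
 [-0.98646167  0.00604051 -0.16388071]
 [ 0.16394411  0.01217589 -0.98639448]] [0.01459969 0.64789446 1.01410116] (array([ 0.472925  , -0.00166286,  1.10667101]), array([ 0.1562765 ,  0.02905759, -0.9874605 ]))
```

View pics/scene0.png

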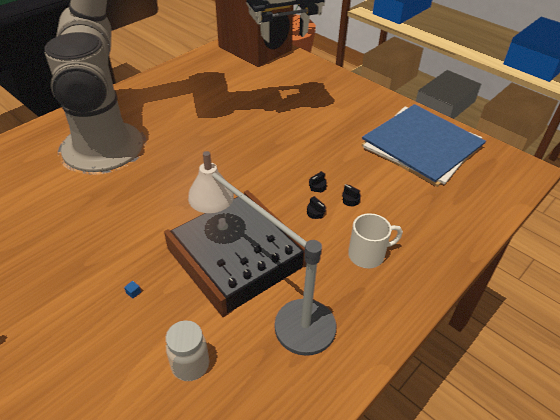

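View pics/top0.png

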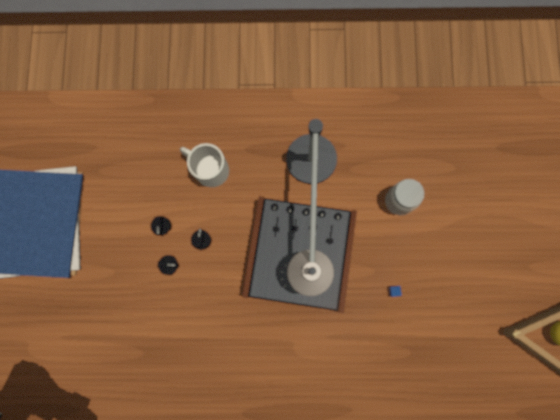

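Top view: three black knob-like things at (161,226), (201,240) and (168,265). Image right is the robot's right, so (201,240) fits. The lamp stem is at about (311,270) over the mixer, the post at (316,128), the mug at (207,165), the jar at (405,196) and the chalk at (395,291). Next I measure these and crop in on the knob.

```bash
python3 - <<'E'
from h import *
c=cam("top");save(c,"knob1.png",(130,190,250,290),5);save(c,"m1.png",(200,100,420,320),2.7)
W=pts(c)
g=cv2.cvtColor(c["img"],cv2.COLOR_RGB2HSV)
m=((W[...,2]>0.008)&(W[...,2]<0.05)&(g[...,2]<90)).astype(np.uint8)
m[:, :130]=0;m[:,240:]=0;m[:200]=0;m[300:]=0
n,l,st,ce=cv2.connectedComponentsWithStats(m)
for i in range(1,n):
    if st[i,4]>30:
        Q=W[l==i];print(ce[i],st[i,4],np.nanmax(Q[:,2]),np.nanmin(Q,0),np.nanmax(Q,0),"mid19",onplane(c,*ce[i],0.019))
# lamp stem by highest points near 270mm
for lo,hi,nm in((.262,.29,"stem"),(.225,.25,"arm")):
    k=(W[...,2]>lo)&(W[...,2]<hi)&(W[...,0]>0.3)&(np.abs(W[...,1])<.3);Q=W[k];print(nm,k.sum(),np.median(Q,0),Q.min(0),Q.max(0))
    if nm=="stem":
        v,u=np.nonzero(k);print(u.mean(),v.mean(),u.min(),u.max(),v.min(),v.max())
for nm,(u,v),z in(("post",(316,127),.235),("chalk",(395,291),.022),("stem",(311,270),.276),("mug",(206,160),.09),("jar",(408,192),.1)):print(nm,onplane(c,u,v,z),W[v,u])
for p in((264,199),(355,211),(243,296),(341,310)):print(p,onplane(c,*p,.059),W[p[1],p[0]])
E
```

```text
[160.4751773  225.13829787] 282 0.042045158097348316 [0.58869776 0.28187489 0.00965754] [0.63297679 0.32609995 0.04204516] mid19 [0.61169356 0.30351202 0.019     ]
[200.7260274  239.79452055] 292 0.041567030711365104 [0.55669036 0.18919886 0.0116702 ] [0.60021238 0.23324537 0.04156703] mid19 [0.57765776 0.21046888 0.019     ]
[167.57093426 264.61591696] 289 0.04379091325355949 [0.50099616 0.26101482 0.01239181] [0.54364016 0.303498   0.04379091] mid19 [0.52198988 0.28391267 0.019     ]
stem 54 [ 0.49845945 -0.03193547  0.27563773] [ 0.4932998  -0.03880618  0.26642964] [ 0.50526024 -0.02667212  0.27969955]
312.3888888888889 270.6111111111111 309 316 267 274
arm 1180 [ 0.61353718 -0.03778545  0.23862625] [ 0.48022247 -0.05687567  0.22504022] [ 0.78149763 -0.01365951  0.24929957]
post [ 0.76898711 -0.04413645  0.235     ] [ 0.76577109 -0.04367508  0.24446866]
chalk [ 0.46151456 -0.22418427  0.022     ] [ 0.46156441 -0.22321217  0.02673848]
stem [ 0.50012337 -0.0301567   0.276     ] [ 0.50011484 -0.03014776  0.27626052]
mug [0.74522435 0.18960043 0.09      ] [0.76749721 0.2052449  0.00684092]
jar [ 0.66931417 -0.24406113  0.1       ] [ 0.66883601 -0.24347094  0.10245102]
(264, 199) [0.66360066 0.06457252 0.059     ] [0.66427991 0.06480847 0.05526779]
(355, 211) [ 0.63551062 -0.13583716  0.059     ] [ 0.63522152 -0.13559857  0.06086292]
(243, 296) [0.45259726 0.10871687 0.059     ] [0.45256988 0.1088655  0.05758927]
(341, 310) [ 0.42253251 -0.10040692  0.059     ] [ 0.42258963 -0.10029498  0.06018761]
```

View pics/knob1.png

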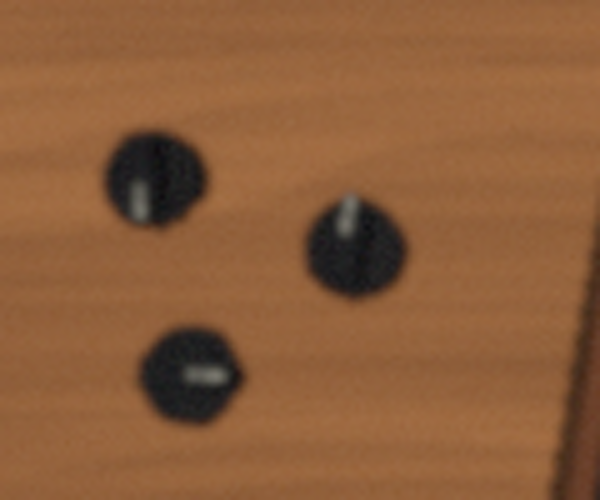

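View pics/m1.png

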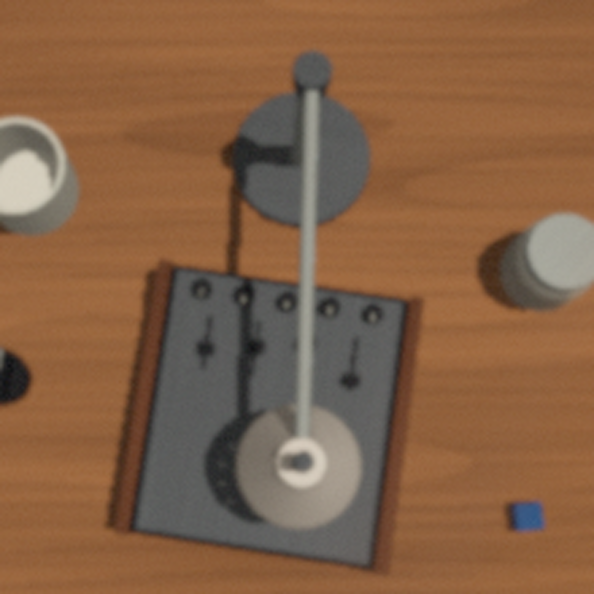

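The enlarged crop confirms it: the right-most knob at crop (355,245) has its nose pointing up, so towards world +x. The second crop shows the lamp head covering the shaft, with the stem at crop (303,460). I'll lift and turn the tool square to the world axes, then go to the stem.

>>> {"op": "step_arm", "data": {
  "plan": [
    [-1,0,0,-0.05,-0.18],
    [-1,0,0,-0.085,-0.36],
    [-1,0,0,-0.085,-0.444],
    [-1,0,0,-0.085,-0.444]
  ]
}}

```text
time: 0.65
tool_pos: [0.2258, 0.4738, 0.3116]
tool_rot: [-3.141, -0.0, 3.14]
contact_force: [-0.6, 0.0, -0.8]
opening: 0.0918
grip_force: 0.0
```

```bash
python3 -c "
from h import *
s=observe();print(grasp_offset,s['tool_pos'],s['tool_rot'],s['qpos'],s['time'])"
```

```text
0.0188 [0.22579914 0.47380484 0.3116433 ] [-3.14145808e+00 -6.67471058e-05  3.13992176e+00] [ 9.80000995e-01  2.90423878e-01  1.36435213e+00 -1.93438914e-05
  1.48696562e+00 -5.89122821e-01] 0.65
```

>>> {"op": "step_arm", "data": {
  "plan": [
    [-1,-0.02,-0.037,0,0],
    [-1,-0.05,-0.09,0,0],
    [-1,-0.08,-0.148,0,0],
    [-1,-0.11,-0.203,0,0],
    [-1,-0.14,-0.258,0,0],
    [-1,-0.17,-0.313,0,0],
    [-1,-0.2,-0.369,0,0],
    [-1,-0.23,-0.425,0,0],
    [-1,-0.26,-0.48,0,0],
    [-1,-0.2735,-0.505,0,0],
    [-1,-0.2735,-0.505,0,0],
    [-1,-0.2735,-0.505,0,0],
    [-1,-0.2735,-0.505,0.03,0],
    [-1,-0.2735,-0.505,0.062,0],
    [-1,-0.2735,-0.505,0.062,0]
  ],
  "grip_force": 10
}}

```text
time: 2.52
tool_pos: [0.4973, -0.0297, 0.2481]
tool_rot: [3.14, -0.005, -3.141]
contact_force: [0.3, 0.2, 0.6]
opening: 0.0916
grip_force: 0.0
```

>>> {"op": "step_arm", "data": {
  "plan": [
    [0.3,0,0,0,0],
    [0.8,0,0,0,0],
    [1,0,0,0,0],
    [1,0,0,0,0],
    [1,0,0,0,0]
  ],
  "grip_force": 10
}}

```text
time: 3.15
tool_pos: [0.499, -0.0313, 0.2498]
tool_rot: [3.142, 0.0, 3.141]
contact_force: [0.0, 0.3, 0.6]
opening: 0.0465
grip_force: 0.0
```

>>> {"op": "step_arm", "data": {
  "plan": [
    [1,0,0,0,0],
    [1,0,0,0,0],
    [1,0,0,0,0],
    [1,0,0,0,0],
    [1,0,0,0,0],
    [1,0,0,0,0]
  ],
  "grip_force": 10
}}

```text
time: 3.9
tool_pos: [0.499, -0.0313, 0.2497]
tool_rot: [3.142, 0.0, 3.141]
contact_force: [-0.1, -0.6, 0.2]
opening: 0.0135
grip_force: 10.0
```

>>> {"op": "step_arm", "data": {
  "plan": [
    [1,0,-0.0265,0,0],
    [1,-0.0027,-0.0533,0,0],
    [1,-0.0081,-0.0798,0,0],
    [1,-0.0161,-0.1055,0,0],
    [1,-0.0266,-0.1304,0,0],
    [1,-0.0395,-0.1541,0,0],
    [1,-0.0548,-0.1764,0,0],
    [1,-0.0722,-0.197,0,0],
    [1,-0.0915,-0.2158,0,0],
    [1,-0.0915,-0.2158,0,0],
    [1,-0.0915,-0.2158,0,0]
  ]
}}

```text
time: 5.28
tool_pos: [0.5902, -0.247, 0.2497]
tool_rot: [-3.142, 0.0, 3.141]
contact_force: [0.4, 0.4, 1.1]
opening: 0.0134
grip_force: 10.0
```

>>> {"op": "step_arm", "data": {
  "plan": [
    [-0.5,0,0,0,0],
    [-0.5,0,0,0,0],
    [-0.5,0,0,0,0],
    [-0.5,0,0,0,0],
    [-0.5,0,0,-0.05,0],
    [-0.5,0,0,-0.09,0],
    [-0.5,0,0.03,-0.09,0],
    [-0.5,0,0.08,-0.09,0],
    [-0.5,0,0.14,-0.09,0],
    [-0.5,0,0.2,-0.09,0],
    [-0.5,0,0.26,-0.09,0],
    [-0.5,0,0.32,-0.09,0],
    [-0.5,0,0.38,-0.09,0],
    [-0.5,0,0.43,-0.09,0],
    [-0.5,0,0.43,-0.09,0]
  ]
}}

```text
time: 7.15
tool_pos: [0.59, 0.1864, 0.3394]
tool_rot: [3.141, -0.0, -3.137]
contact_force: [-0.5, 0.2, -0.1]
opening: 0.0687
grip_force: 0.0
```

```bash
python3 - <<'E'
from h import *
c=cam("top");d=cam("scene");W=pts(c)
for X in((.4945,-.006,.077),(.578,.21,.038)):
    print([proj(k,X) for k in(c,d)])
u,v=map(int,proj(c,(.4945,-.006,.077)));a,b=map(int,proj(d,(.4945,-.006,.077)))
t=c["img"][v-45:v+45,u-60:u+60];s=d["img"][b-45:b+45,a-60:a+60]
print(u,v,a,b)
cv2.imwrite("pics/sh2.png",cv2.resize(np.vstack([t,s])[:,:,::-1],None,fx=3.3,fy=3.3,interpolation=cv2.INTER_CUBIC))
Q=W[v-40:v+40,u-40:u+40];k=(Q[...,2]>.066)&(Q[...,2]<.09);print(k.sum(),np.median(Q[k],0),Q[k].min(0),Q[k].max(0))
k=(W[...,2]>.262)&(W[...,2]<.29)&(W[...,0]>.5)&(W[...,1]<-.2);print(k.sum(),np.median(W[k],0))
E
```

```text
[(np.float64(296.4305592325115), np.float64(275.84366798238125)), (np.float64(221.54344973486175), np.float64(219.6901076892905))]
[(np.float64(199.30409715232508), np.float64(238.83092923847923)), (np.float64(315.5469814975803), np.float64(201.61811950267852))]
296 275 221 219
41 [ 0.49421381 -0.00935931  0.07399157] [ 0.48788144 -0.08560293  0.06613865] [ 0.57335384 -0.00082034  0.07984115]
67 [ 0.59264839 -0.24666052  0.27519556]
```

View pics/sh2.png

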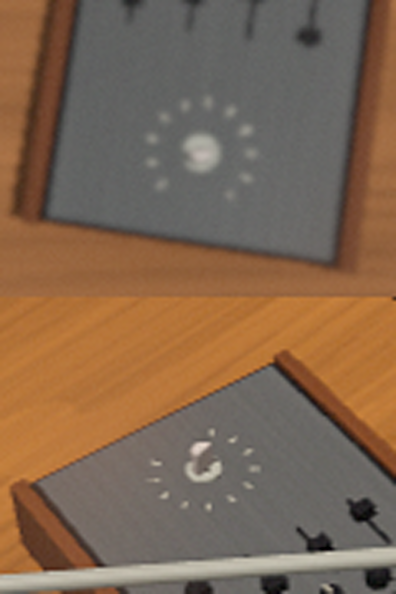

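The top half shows the shaft at about (297,276), with the tick gap towards the robot and a faint notch on its left. The lower half is the scene view and shows the shaft with a darker face at right. I'll enlarge both.

```bash
python3 - <<'E'
from h import *
c=cam("top");d=cam("scene")
def cr(k,u,v,r=13):
    t=cv2.cvtColor(k["img"][v-r:v+r,u-r:u+r],cv2.COLOR_RGB2BGR).astype(float)
    t=np.clip((t-60)*255/190,0,255).astype(np.uint8);return cv2.resize(t,(390,390),interpolation=cv2.INTER_CUBIC)
cv2.imwrite("pics/sh3.png",np.hstack([cr(c,297,276),cr(d,223,219)]))
g=cv2.cvtColor(c["img"],cv2.COLOR_RGB2GRAY);print(g[269:284,288:307])
g=cv2.cvtColor(d["img"],cv2.COLOR_RGB2GRAY);print(g[208:230,214:234])
for r in(0,):
  for z,nm in((.077,"tip"),(.056,"base")):print(nm,proj(c,(.4945,-.006,z)),proj(d,(.4945,-.006,z)))
E
```

```text
[[ 99  97 100 102 101 102 105 110 108 108 108 104 104 102 102 100 100 101
  101]
 [ 98 100 100 101 103 112 123 127 129 128 126 119 109 104 100 101 102 101
  103]
 [ 98 100 100 104 114 131 144 153 156 154 152 140 125 113 102 100 100 100
   99]
 [ 98  99 103 113 133 154 163 172 171 169 168 161 149 127 107 100 100 103
  100]
 [ 98 100 105 122 148 164 172 173 173 173 173 168 158 142 118 105 103 102
  102]
 [ 98 100 108 129 151 163 167 168 166 168 167 165 162 150 131 111 100 100
  103]
 [ 98 103 106 120 140 152 161 165 165 168 170 167 164 155 135 112 104 100
  102]
 [100 101 103 108 119 137 159 174 180 183 181 175 167 157 137 111 101 102
  100]
 [100  99 102 103 109 126 152 173 181 186 184 175 165 156 135 111 103 101
  105]
 [ 98 100 105 108 117 129 144 162 171 172 170 164 159 149 128 109 104 102
  103]
 [101 100 102 109 126 139 144 152 162 162 161 156 152 137 115 105 102 104
  103]
 [ 99  99 100 108 122 138 147 153 159 161 155 148 136 118 107 102 100 102
  104]
 [ 99  99  99 102 110 123 133 141 147 147 140 129 117 108 106 103 105 104
  104]
 [103 102 104 101 104 111 114 117 120 121 116 1
[... 1552 characters left out ...]
103 103]
 [109 107 111 152 181 153 124 102 101 101 137 189 188 175 117 104 104 101
  103 103]
 [109 108 115 154 182 150 125 100  96  88 132 187 189 176 119 104 104 103
  104 103]
 [108 106 105 143 190 177 133 110 148 189 183 185 181 155 101 103 104 103
  105 102]
 [106 108 107 115 156 190 183 174 189 190 190 178 131  85 107 105 105 107
  106 104]
 [107 104 107 106 117 151 174 172 172 168 148 121  99 107 109 107 104 102
  104 104]]
tip (np.float64(296.4305592325115), np.float64(275.84366798238125)) (np.float64(221.54344973486175), np.float64(219.6901076892905))
base (np.float64(296.3910035613541), np.float64(276.04954905346875)) (np.float64(222.14197561516232), np.float64(226.37282842381688))
```

View pics/sh3.png

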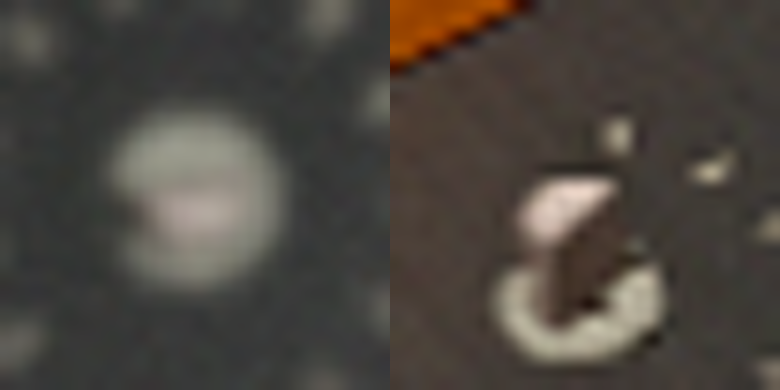

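The scene view (right) is sharp. The pink top face of the D is cut off along a chord from (224.6,218) to (221.3,221), and the flat faces lower right, towards the camera. I'll turn the chord and the bush ring into world coordinates, and measure the knob's white line in both views.

```bash
python3 - <<'E'
from h import *
c=cam("top");d=cam("scene")
a,b=onplane(d,224.6,218,.077),onplane(d,221.3,221,.077);e=(a-b)[:2];n=np.array([e[1],-e[0]])
if n@[1,-0.2]<0:n=-n
print("chord",a,b,np.hypot(*e),"normal yaw",np.arctan2(n[1],n[0]))
print("ring top",onplane(c,297,276,.057),"ring scene",onplane(d,222.7,226.1,.057))
g=cv2.cvtColor(d["img"],cv2.COLOR_RGB2GRAY)
m=np.zeros(g.shape,bool);m[216:223,214:228]=1;m&=g>150;v,u=np.nonzero(m);print("D centroid px",u.mean(),v.mean(),onplane(d,u.mean(),v.mean(),.077))
# knob white line
for nm,k in(("scene",d),("top",c)):
    u0,v0=map(int,proj(k,(.59,.208,.038)));r=14;p=k["img"][v0-r:v0+r,u0-r:u0+r].astype(int)
    mm=(p.min(-1)>95)&(np.ptp(p,axis=-1)<45);v,u=np.nonzero(mm)
    if len(u)<4: print(nm,"hidden",len(u));continue
    Q=np.array([onplane(k,x+u0-r,y+v0-r,.038)[:2] for x,y in zip(u,v)]);ev,ec=np.linalg.eigh(np.cov(Q.T));w=ec[:,1]
    print(nm,len(u),Q.mean(0),"dir",np.arctan2(*(w*np.sign(w[0]))[::-1]),np.sqrt(ev))
k=d;u0,v0=map(int,proj(k,(.578,.21,.03)));save(d,"k4.png",(u0-25,v0-20,u0+25,v0+20),10)
W=pts(c);k=(W[...,2]>.028)&(W[...,2]<.05)&(abs(W[...,0]-.578)<.035)&(abs(W[...,1]-.21)<.035);Q=W[k][:,:2];print(len(Q),Q.mean(0) if len(Q) else 0)
E
```

```text
chord [0.49543442 0.00194061 0.077     ] [ 0.49700485 -0.00894866  0.077     ] 0.011001928504244009 normal yaw 0.14323054817659162
ring top [ 0.49457978 -0.00731109  0.057     ] ring scene [ 0.49549452 -0.00519442  0.057     ]
D centroid px 221.0 219.2941176470588 [ 0.49280105 -0.00602869  0.077     ]
scene hidden 0
top 12 [0.6209355  0.23752918] dir -1.2860498833165614 [0.00175736 0.00301706]
114 [0.57868537 0.21081807]
```

View pics/k4.png

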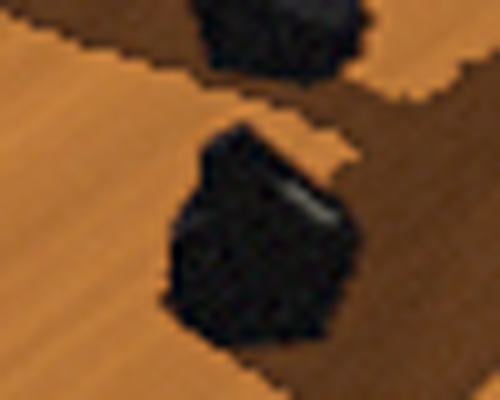

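The knob's white line runs from crop (283,183) to (335,218) in the scene view, and its bar's back end is near (243,125). The gripper's shadow spoils the live top view, so I'll use the stored first one.

```bash
python3 - <<'E'
from h import *
c=cam("top");d=cam("scene")
def fit(k,im,u0,v0,r,th):
    p=im[v0-r:v0+r,u0-r:u0+r].astype(int);hs=(np.ptp(p,axis=-1)<40)&(p.min(-1)>th)
    n,l,st,ce=cv2.connectedComponentsWithStats(hs.astype(np.uint8))
    for i in range(1,n):
        v,u=np.nonzero(l==i)
        if len(u)<3: continue
        w=p[v,u].min(-1).astype(float)-th
        Q=np.array([onplane(k,x+u0-r,y+v0-r,.038)[:2] for x,y in zip(u,v)])
        C=np.cov(Q.T,aweights=w);ev,ec=np.linalg.eigh(C);t=ec[:,1];t*=np.sign(t[0]);print(len(u),np.average(Q,axis=0,weights=w),"yaw",np.arctan2(t[1],t[0]),np.sqrt(abs(ev)))
im=cv2.imread("pics/top0.png")[:,:,::-1];fit(c,im,200,233,8,70)
im=cv2.imread("pics/scene0.png")[:,:,::-1];u0,v0=map(int,proj(d,(.578,.21,.03)));print(u0,v0);fit(d,im,u0+6,v0,8,70)
for z in (.038,):
  A=onplane(d,u0-25+28.3-.5,v0-20+18.3-.5,z);B=onplane(d,u0-25+33.5-.5,v0-20+21.8-.5,z);print(A,B,np.arctan2(*(B-A)[1::-1]))
g=im.max(-1);  # dark blob outlines at t0
im=cv2.imread("pics/top0.png");m=(im.max(-1)<75).astype(np.uint8);m[:220]=0;m[262:]=0;m[:,:185]=0;m[:,220:]=0
v,u=np.nonzero(m);print("blob",u.min(),u.max(),v.min(),v.max(),onplane(c,(u.min()+u.max())/2,(v.min()+v.max())/2,.018))
print(observe()["tool_pos"],observe()["tool_rot"])
E
```

```text
22 [0.59270419 0.21083407] yaw -0.15903455488132387 [0.00138867 0.00481459]
315 204
12 [0.59077114 0.21271294] yaw -0.10009503571800324 [0.00113829 0.00510025]
[0.58215757 0.21324281 0.038     ] [0.5983275  0.21285177 0.038     ] -0.024178059069605056
blob 192 210 231 248 [0.57842169 0.21005706 0.018     ]
[0.59086348 0.18166496 0.33989102] [3.14158960e+00 2.28704427e-04 3.13906171e+00]
```

>>> {"op": "step_arm", "data": {
  "plan": [
    [-0.5,0.013,0.03,0.03,0.1],
    [-0.5,0.013,0.03,0.08,0.1],
    [-0.5,0.013,0.03,0.13,0.1],
    [-0.5,0.013,0.03,0.18,0.1],
    [-0.5,0.013,0.03,0.23,0.1],
    [-0.5,0.013,0.03,0.27,0.1],
    [-0.5,0.013,0.03,0.27,0.1],
    [-0.5,0.013,0.03,0.295,0.1],
    [-0.5,0.013,0.03,0.319,0.1],
    [-0.5,0.013,0.03,0.319,0.1],
    [-0.5,0.013,0.03,0.319,0.1]
  ]
}}

```text
time: 8.93
tool_pos: [0.5791, 0.213, 0.023]
tool_rot: [3.14, 0.003, 3.041]
contact_force: [-0.5, -0.4, -0.7]
opening: 0.0689
grip_force: 0.0
```

>>> {"op": "step_arm", "data": {
  "plan": [
    [1,0,0,0,0],
    [1,0,0,0,0],
    [1,0,0,0,0],
    [1,0,0,0,0],
    [1,0,0,0,0],
    [1,0,0,0,0],
    [1,0,0,0,0],
    [1,0,0,0,0],
    [1,0,0,0,0]
  ],
  "grip_force": 15
}}

```text
time: 10.05
tool_pos: [0.5776, 0.2128, 0.0207]
tool_rot: [-3.142, -0.0, 3.041]
contact_force: [-0.1, 0.3, -0.0]
opening: 0.0139
grip_force: 15.0
```

The opening is 13.9 mm, so the bar is gripped. I'll lift it and carry it above the shaft, turning it on the way.

>>> {"op": "step_arm", "data": {
  "plan": [
    [1,0,0,0,0],
    [1,0,0,-0.03,0],
    [1,0,0,-0.08,0],
    [1,0,0,-0.105,0],
    [1,0.006,-0.025,-0.105,-0.05],
    [1,0.018,-0.07,-0.105,-0.1],
    [1,0.03,-0.115,-0.105,-0.15],
    [1,0.042,-0.16,-0.105,-0.2],
    [1,0.054,-0.2,-0.105,-0.24],
    [1,0.061,-0.2255,-0.105,-0.24],
    [1,0.061,-0.2255,-0.105,-0.24],
    [1,0.061,-0.2255,-0.105,-0.24],
    [1,0.061,-0.2255,-0.105,-0.24]
  ],
  "grip_force": 40
}}

```text
time: 11.68
tool_pos: [0.4946, -0.0044, 0.1257]
tool_rot: [3.141, 0.0, -3.001]
contact_force: [0.4, -0.4, -0.9]
opening: 0.0138
grip_force: 40.0
```

```bash
python3 - <<'E'
from h import *
s=observe();print(s["tool_pos"],s["tool_rot"],s["opening"],s["grip_force"])
d=cam("scene");u,v=map(int,proj(d,(.4945,-.0055,.085)));print(u,v)
save(d,"ins5.png",(u-40,v-35,u+40,v+25),9)
x,y,z=s["tool_pos"]
for X in((x,y,z-.0207),(.4945,-.0055,.077)):
    p=proj(d,X);print(p,((p[0]-u+40)*9,(p[1]-v+35)*9))
E
```

```text
[ 0.49464382 -0.00443322  0.12569495] [ 3.14137531e+00  2.73437995e-04 -3.00118458e+00] 0.013795070247182517 39.99973475933075
221 216
(np.float64(221.32296254556934), np.float64(210.14313525787023)) (np.float64(362.90666291012406), np.float64(262.288217320832))
(np.float64(221.71804387735878), np.float64(219.56938583761294)) (np.float64(366.46239489622906), np.float64(347.12447253851644))
```

View pics/ins5.png

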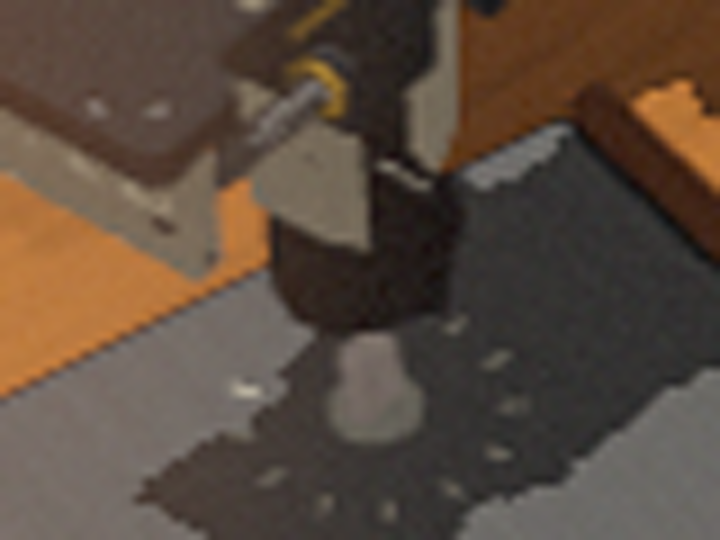

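The knob skirt is centred at crop x≈363 and the shaft column at ≈371, so they line up within about 1 mm. The pointer is on the right-front side, over the flat. I'll lower it gently.

>>> {"op": "step_arm", "data": {
  "plan": [
    [1,0,-0.001,0.015,0],
    [1,0,-0.001,0.024,0],
    [1,0,-0.001,0.027,0],
    [1,0,-0.001,0.03,0],
    [1,0,-0.001,0.032,0],
    [1,0,-0.001,0.032,0],
    [1,0,-0.001,0.032,0]
  ]
}}

```text
time: 12.6
tool_pos: [0.4945, -0.0063, 0.094]
tool_rot: [3.141, 0.0, -3.002]
contact_force: [-0.7, 0.3, 1.3]
opening: 0.0139
grip_force: 40.0
```

>>> {"op": "step_arm", "data": {
  "plan": [
    [1,0,0,0.002,0],
    [1,0,0,0.004,0],
    [1,0,0,0.006,0],
    [1,0,0,0.006,0],
    [1,0,0,0.006,0]
  ]
}}

```text
time: 13.22
tool_pos: [0.4945, -0.0062, 0.0881]
tool_rot: [3.141, 0.0, -3.002]
contact_force: [-2.4, 2.1, 8.0]
opening: 0.0132
grip_force: 40.0
```

```bash
python3 - <<'E'
from h import *
s=observe();print(s["tool_pos"],s["tool_rot"],s["contact_force"],s["torque"],s["opening"])
d=cam("scene");save(d,"ins6.png",(181,181,261,241),9)
E
```

```text
[ 0.49447446 -0.0061935   0.08808225] [ 3.14137895e+00  3.58119535e-04 -3.00243674e+00] [-2.38145163  2.09149797  7.95620366] [ 0.43610722  0.39910887 -0.05077087] 0.013213389633547297
```

View pics/ins6.png

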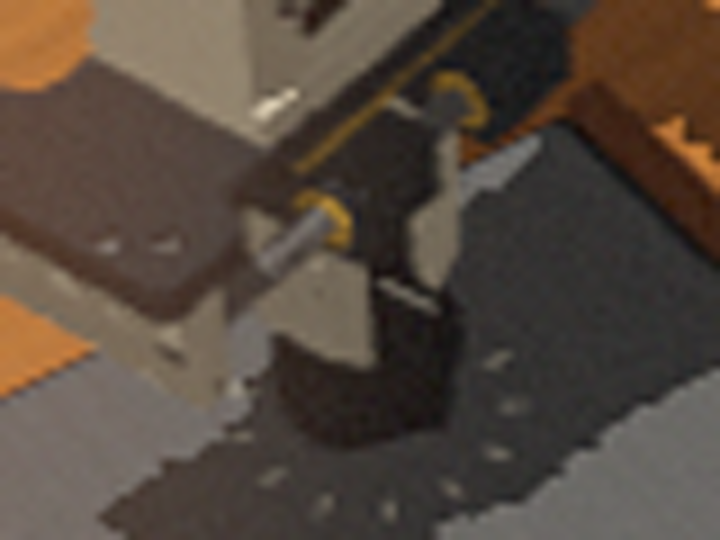

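The picture shows the knob still standing about 10 mm above the panel. It sits on the shaft but is jammed, with a sideways push of (-2.4, +2.1) N. I'll back up, shift that way by about 2 mm and try again.

>>> {"op": "step_arm", "data": {
  "plan": [
    [1,0,0,-0.005,0],
    [1,0,0,-0.007,0],
    [1,0.001,0.0019,-0.007,0],
    [1,0.001,0.0019,-0.007,0],
    [1,0.001,0.0019,-0.003,0],
    [1,0.001,0.0019,-0.002,0],
    [1,0.001,0.0019,-0.002,0]
  ]
}}

```text
time: 14.15
tool_pos: [0.4931, -0.0046, 0.0895]
tool_rot: [3.141, -0.0, -3.002]
contact_force: [0.5, -0.0, -1.1]
opening: 0.0138
grip_force: 40.0
```

```bash
python3 - <<'E'
from h import *
s=observe();print(s["tool_pos"],s["contact_force"],s["torque"],s["opening"])
E
```

```text
[ 0.49308981 -0.0046336   0.0894719 ] [ 0.48654129 -0.03069439 -1.06205389] [ 0.05422299 -0.03625188  0.02190555] 0.013777102813829064
```

That freed it: the knob is 8 mm down with no force. I'll continue down.

>>> {"op": "step_arm", "data": {
  "plan": [
    [1,0,0,0.002,0],
    [1,0,0,0.004,0],
    [1,0,0,0.0055,0],
    [1,0,0,0.0055,0],
    [1,0,0,0.0055,0]
  ]
}}

```text
time: 14.78
tool_pos: [0.4932, -0.0046, 0.0842]
tool_rot: [3.142, 0.0, -3.002]
contact_force: [0.2, -0.1, 0.3]
opening: 0.0137
grip_force: 40.0
```

```bash
python3 - <<'E'
from h import *
s=observe();print(s["tool_pos"],s["contact_force"],s["torque"],s["opening"])
E
```

```text
[ 0.49321039 -0.00460316  0.08422571] [ 0.16919511 -0.1300131   0.30704642] [0.10820632 0.02075807 0.01187728] 0.013711756963751457
```

>>> {"op": "step_arm", "data": {
  "plan": [
    [1,0,0,0.0015,0],
    [1,0,0,0.003,0],
    [1,0,0,0.0045,0],
    [1,0,0,0.006,0],
    [1,0,0,0.0065,0],
    [1,0,0,0.0065,0],
    [1,0,0,0.0065,0]
  ]
}}

```text
time: 15.65
tool_pos: [0.4934, -0.0046, 0.0781]
tool_rot: [-3.141, 0.001, -3.002]
contact_force: [-1.9, -0.2, 5.9]
opening: 0.0136
grip_force: 40.0
```

```bash
python3 - <<'E'
from h import *
s=observe();print(s["tool_pos"],s["contact_force"],s["torque"],s["opening"])
E
```

```text
[ 0.4934179  -0.00462438  0.07812146] [-1.89489885 -0.18504116  5.87035709] [0.0142927  0.23087378 0.0135369 ] 0.013616934208282638
```

>>> {"op": "step_arm", "data": {
  "plan": [
    [1,0,0,0.0008,0],
    [1,0,0,0.0012,0],
    [1,0,0,0.0012,0],
    [1,0,0,0.0012,0],
    [1,0,0,0.0012,0]
  ]
}}

```text
time: 16.27
tool_pos: [0.4934, -0.0046, 0.077]
tool_rot: [-3.141, 0.001, -3.002]
contact_force: [-1.6, 0.1, 6.7]
opening: 0.0136
grip_force: 40.0
```

```bash
python3 - <<'E'
from h import *
s=observe();print(s["tool_pos"],s["contact_force"],s["torque"],s["opening"])
d=cam("scene");s=observe();print(s["contact_force"]);save(d,"fin7.png",(171,171,271,246),7)
E
```

```text
[ 0.49343315 -0.00462659  0.07702455] [-1.55800517  0.09672015  6.68326036] [ 0.10321886  0.26546935 -0.03150907] 0.01358266052826205
[-1.47468687e+00 -5.75893456e-04  7.57810025e+00]
```

View pics/fin7.png

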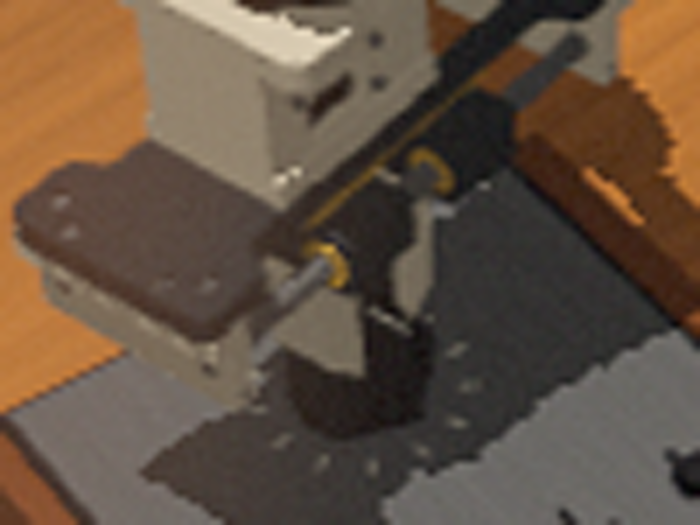

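The knob sits just above the panel inside the tick ring, centred on it, with the pointer at (395,315). I'll press slightly more for margin.

>>> {"op": "step_arm", "data": {
  "plan": [
    [1,0,0,0.0008,0],
    [1,0,0,0.0008,0],
    [1,0,0,0.0008,0],
    [1,0,0,0.0008,0]
  ]
}}

```text
time: 16.82
tool_pos: [0.4935, -0.0046, 0.0764]
tool_rot: [-3.141, 0.001, -3.002]
contact_force: [-2.4, 0.3, 8.6]
opening: 0.0137
grip_force: 40.0
```

```bash
python3 - <<'E'
from h import *
f=[]
for i in range(4): cam("top"); f.append(observe()["contact_force"])
print(np.mean(f,0),observe()["tool_pos"],observe()["opening"])
E
```

```text
[-1.62886105  0.45535078  9.12788033] [ 0.49343294 -0.00461017  0.07642155] 0.013865499414694164
```

```bash
python3 -c "
from cell import *
print(hand_in())"
```

```text
the job is handed in; nothing more can be done
None
```

I handed the job in with the lamp swung clear (about 26 cm from the shaft), the knob keyed on the shaft, and the gripper still pressing it down with about 9 N, which is at or near the stop; no verdict came back.

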